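Gauge the retainer's thickness at the spring clip

TASK

Check the thickness of the pink retainer in the spring-clip holder: pick up the steel taper gauge by its handle and, with the blade level and flat on the lower jaw, slide it tip first into the flared mouth on the side away from the retainer until it drags snugly between both jaws. Do not force it: the upper jaw must stay pressed on the retainer, the retainer must not shift, and the hemostat, finger rest and tin stay where they are. Finish while still holding the gauge by its handle at that depth; do not let go.

Things in the scene. Friction and masses are not known exactly. Their poses are not given: they have to be found in the camera images.
- gauge: Steel taper gauge, 145 mm long, 90 g, lying flat. x runs along it to the blade tip, z up. Origin: middle of the dark ribbed handle's underside. Handle: flat-sided, 70 mm long (x -35 to +35), 14 mm wide (y), 20 mm tall; grip it across its width. Bright blade: x 50 to 110 mm, 12 mm wide, flat underside 6 mm above the handle's underside.
- gauge_tip (a point): Middle of the lower edge of the blade's tip, 110 mm ahead of the gauge's origin and 6 mm above its underside; axes as the gauge. The blade's upper face slopes: 2 mm thick at the tip, 1 mm more every 10 mm, 8 mm at the shank.
- holder: Spring-clip holder fixed to the counter. Origin: middle of its dark base's underside (100 x 110 x 12 mm), z up. Two level aluminium jaw plates, 70 mm wide in x. The retainer sticks out of their +y end; the flared mouth for the gauge faces -y, so the gauge goes in along +y. Guide pins, springs and a black knob stand at x = -28 mm, 140 mm high; the jaws are clear from x = -20 to +35 mm.
- mouth (a point): Entry point for the gauge: on the top of the lower jaw, 55 mm above the counter, at holder x = +5 mm, y = -30 mm, straight below the edge where the upper jaw's flat underside begins. Axes as the holder: +y points into the jaws.
- lower_jaw: Fixed lower jaw plate, 5 mm thick, flat top 55 mm above the counter from holder y = -36 to +42 mm; before y = -36 mm a lip 12 mm long slopes down at 35 degrees. Origin on its top, above the holder's origin; axes as the holder.
- jaw (a joint): Height of the sprung upper jaw plate, sliding up and down on its pins (m): 0 = jaws 4.8 mm apart, more = wider. Springs and weight press it on the retainer with about 18 N. The jaws stand 3.6 to 4.6 mm apart, depending on where the retainer is pinched. Pushing the blade too far lifts the jaw off the retainer.
- jaw_face (a point): Middle of the upper jaw's flat underside, which runs from holder y = -30 to +30 mm; before -30 mm a lip 12 mm long slopes up at 38 degrees, so the mouth funnels in. The blade drags once its tip is 15 to 27 mm past the mouth point. Friction is about 0.6, so pushing the wedged blade on takes 1.2 to 1.4 times the jaw's force on it: a push of 6 to 8 N is snug, 20 N is forcing it.
- retainer: Pink acrylic retainer with steel wire bow and clasps: a loose plate 40 mm wide and 44 mm long, 3.4 mm thick at its inner end, 6 mm at its rounded outer end, lying on the lower jaw and pinched by the upper one. Origin: middle of its underside; y points out of the clip.
- hemostat: Gold-toned hemostat lying flat, 125 mm long, 52 mm wide at the rings, 6 mm high; origin near its middle on the counter, x towards its jaws. Leave it alone.
- finger_rest: Violet silicone finger rest, a saddle block 56 x 32 x 24 mm; origin at the middle of its underside. Leave it alone.
- tin: Round aluminium tin, 66 mm across and 26 mm high; origin at the middle of its underside. Leave it alone.
Things that resemble listed ones, but are neither listed nor needed, are in the scene too. Of the things that look like the gauge, take the one that is nearest to the robot's base at the start.

How it is judged:
By the outcome, as a careful person would: the job done as asked, in the order asked, and still so for the second after the job is handed in, while the arm keeps its last pose, push and grip.
It also fails if it takes over 40 s, if anything falls off the work surface, if the arm or the gripper's body presses on something with over 40 N, if the wrist force passes 120 N, or if a joint passes its speed limit or range.

ROBOT

A 6-joint arm with a two-finger parallel gripper is mounted at the origin on the work surface. World frame = base frame: x ahead of the robot, y to its left, z up, the work surface at z = 0. Lengths are in mm, angles in rad, forces in N, time in s.
With the tool pointing down it reaches from about 300 to 850 mm from the base axis. Payload 4.2 kg.
Tool frame: the origin (TCP) lies between the finger pads, 19 mm behind the fingertips; this is the grasp point; z points along the fingers, y is the line along which they close (so a half turn about z gives the same grasp; the last joint's range is limited). The gripper opens to 91 mm and grips with 3 to 60 N. Pads are 32 mm wide; open, the fingers measure 118 mm over their backs; the gripper's body (76 mm by 178 mm) begins 60 mm behind the grasp point.
Start: joints at [1.084, 0.32, 1.565, -0, 1.257, -0.02], TCP at [258.772, 513.496, 232.776] pointing down, gripper open.
Joint ranges: [-3.11, 3.11], [-0.84, 2.01], [0.21, 2.61], [-1.34, 4.49], [0.05, 2.63], [-2.56, 2.56]. Speed limits (rad/s): [2.57, 2.57, 3.14, 3.14, 3.14, 3.14].

INTERFACE

Orientations are given as a 3x3 rotation matrix whose columns are the frame's x, y, z axes.
In Python, from plant import env, eyes, hand_in gives the robot as it stands. The module is installed in compiled form; this text tells all that it offers.
- The arm moves only by the shell command python3 -m creep 'ROWS' [FORCE]. ROWS is a JSON object whose one key "increments" holds a list of rows, each an object of numbers: "jaw": the finger opening in cm, from 0 to 9.12; "tx", "ty", "tz": the shift along the tool's x, y, z in cm; "roll": the turn about the tool's z in rad. In form: {"increments": [{"jaw": .., "tx": .., "ty": .., "tz": .., "roll": ..}, ...]}. A call has 1 to 8 rows; each row shifts and turns the commanded pose from where the row before left it, along the tool's axes as they then stand; what a row does not reach is not made up. A row lasts 1/10 s, in which the tool goes at most 50 mm and 8.59 degrees, less where a joint would pass 70% of its speed; a pose out of reach is approached as far as the arm can. A call with a gripper value outside its range is refused whole. The fingers move at their own pace and stop on an object; FORCE is the grip in N (left out, the last holds). Time passes only in rows, so rows that do not move let the fingers close. It gives the time, the measured TCP pose, the force, the opening and the grip force at its end, in the units of the state.
- env.get_obs(): the state, without advancing time (a new reading comes with each control period).
- eyes.grab_frame(name): name is "side" or "top"; returns the picture (480x640x3 uint8, blue, green, red); there is no depth.
- eyes.camera_info(name): a dict with "camera_matrix" (3x3 intrinsics, pixels), "extrinsics" (4x4, takes a point from camera to world coordinates). Camera axes: x right, y down, z forward; pixel columns grow to the right and rows downward; lengths in mm; the calibration is good to about 2 mm. A picture is of the moment at which its call begins. camera_info takes no time and is no camera call.
- hand_in(): hands the job in; it is judged then, once.
The state is a dict: "t": time; "qpos": joint angles; "joint_vel": joint speeds; "joint_efforts": joint torques, N m; "tool_pos": TCP position; "eef_rot": TCP orientation; "ft_force": force on the tool from outside, world axes, zero at the start; "moment": the same for the moment, N m; "finger_gap": finger opening in mm; "grasp_force": force on a finger pad.
Only numpy, scipy, OpenCV 4.12 (cv2) and the standard library are available. Lean on these libraries where they do the work, as an engineer would, in place of code of your own. Each camera call takes 0.05 s, during which the arm holds its last target. There are 200 camera calls.

## Working session

There is one attempt and no reset: what is moved stays moved. The work goes in short steps, Python scripts to look and compute and a shell command to move; the robot and the scene stay as the last step left them, time stands still between calls to the robot, and variables do not carry over. Pictures are saved under pics/ and viewed, at most 10 in all, crops included, and the job is handed in when it is done.

```bash
mkdir -p pics
python3 - <<'E'
from plant import env, eyes
import cv2,numpy as np
for n in("top","side"):
    f=eyes.grab_frame(n); cv2.imwrite(f"pics/{n}0.png",f)
    c=eyes.camera_info(n); print(n,np.round(c["camera_matrix"],1).tolist(),np.round(c["extrinsics"],3).tolist())
o=env.get_obs(); print(o["t"],o["tool_pos"],np.round(o["eef_rot"],3).tolist(),o["ft_force"])
E
```

```text
top [[452.7, 0.0, 316.5], [0.0, 452.7, 236.5], [0.0, 0.0, 1.0]] [[0.014, -0.992, 0.125, 515.191], [-1.0, -0.011, 0.029, -116.68], [-0.027, -0.125, -0.992, 969.018], [0.0, 0.0, 0.0, 1.0]]
side [[476.0, 0.0, 316.3], [0.0, 476.0, 235.2], [0.0, 0.0, 1.0]] [[-0.967, -0.192, 0.167, 507.209], [-0.255, 0.719, -0.646, 424.945], [0.004, -0.667, -0.745, 695.701], [0.0, 0.0, 0.0, 1.0]]
0.1 [258.55846341 513.12424187 231.99305463] [[-0.893, 0.45, -0.001], [0.45, 0.893, -0.001], [0.0, -0.002, -1.0]] [0.82958725 0.1862047  0.65071487]
```

View pics/top0.png

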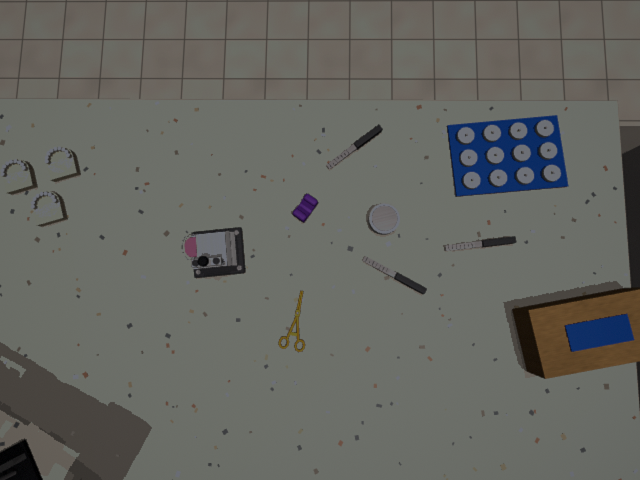

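View pics/side0.png

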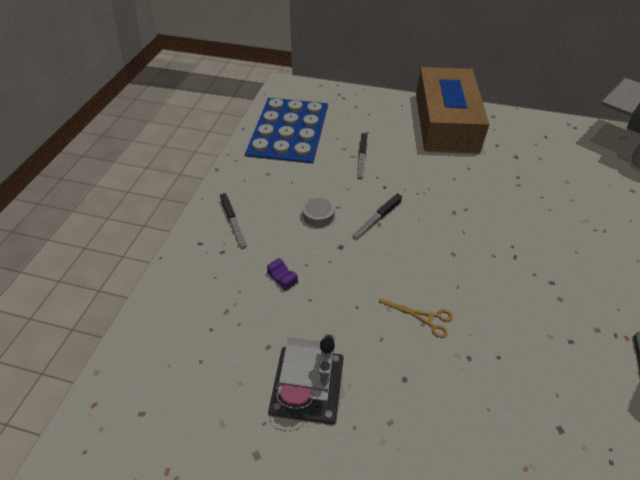

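Three candidates look like the gauge, with handles in the top view at about (368,137), (498,241) and (410,283). The holder is at (219,252), with the retainer on its left (+y) and the mouth facing right (-y). I'll measure each candidate's distance to the base and enlarge them.

```bash
cat > h.py <<'E'
import cv2,numpy as np
from plant import env,eyes
def ray(n,uv,z):
    c=eyes.camera_info(n);K=np.array(c["camera_matrix"]);T=np.array(c["extrinsics"])
    d=T[:3,:3]@np.linalg.inv(K)@[uv[0],uv[1],1.];o=T[:3,3]
    return o+d*(z-o[2])/d[2]
def proj(n,P):
    c=eyes.camera_info(n);K=np.array(c["camera_matrix"]);T=np.linalg.inv(np.array(c["extrinsics"]))
    p=K@(T[:3,:3]@np.array(P,float)+T[:3,3]);return p[:2]/p[2]
E
python3 - <<'E'
from h import *
def dark(n,thr=60):
    f=cv2.imread(f"pics/{n}0.png"); m=(f.max(2)<thr).astype(np.uint8)
    cs,_=cv2.findContours(m,cv2.RETR_EXTERNAL,cv2.CHAIN_APPROX_NONE)
    for c in cs:
        a=cv2.contourArea(c)
        if 60<a<4000:
            r=cv2.minAreaRect(c); 
            z=10 if min(r[1])<18 else 12
            P=[np.round(ray(n,p,z)[:2],1).tolist() for p in cv2.boxPoints(r)]
            C=ray(n,r[0],z)
            print(n,a,np.round(r[0],1),np.round(r[1],1),"C",np.round(C[:2],1),"R",round(np.hypot(*C[:2])),P)
dark("top");dark("side")
f=cv2.imread("pics/top0.png")
a=cv2.resize(f[100:310,320:530],(560,560),interpolation=cv2.INTER_CUBIC)
b=cv2.resize(f[222:282,176:256],None,fx=3,fy=3,interpolation=cv2.INTER_CUBIC)
s=cv2.imread("pics/side0.png")[325:435,260:355]
s=cv2.resize(s,None,fx=2.5,fy=2.5,interpolation=cv2.INTER_CUBIC)
im=np.zeros((560,800,3),np.uint8);im[:,:560]=a;im[:b.shape[0],560:800]=b;im[200:200+s.shape[0],560:560+s.shape[1]]=s[:, :240]
cv2.imwrite("pics/crop1.png",im)
E
```

```text
top 331.0 [ 82.9 475.3] [31.2 19.4] C [142.6 377.2] R 403 [[145.9, 415.0], [175.6, 392.5], [139.3, 339.5], [110.0, 362.0]]
top 1197.5 [ 21. 459.] [40. 42.] C [170.9 507.8] R 536 [[208.8, 555.5], [210.8, 467.8], [133.5, 460.8], [131.4, 547.5]]
top 125.5 [ 13.4 413.1] [35.8  6.9] C [259.9 533.9] R 594 [[273.2, 570.8], [284.9, 563.9], [246.7, 497.1], [235.1, 504.1]]
top 213.0 [409.8 283.3] [34.1  7.5] C [ 538.9 -286.2] R 610 [[548.6, -251.3], [562.5, -258.9], [529.2, -321.0], [515.4, -313.3]]
top 111.5 [200. 261.] [10. 16.] C [580.1 159.2] R 602 [[590.6, 176.9], [591.0, 142.4], [569.6, 141.5], [569.2, 175.9]]
top 209.0 [498.3 241.2] [ 7.7 34. ] C [ 629.8 -472.9] R 788 [[632.7, -436.8], [643.0, -507.5], [626.9, -509.0], [616.6, -438.4]]
top 702.0 [217.7 252.2] [46.4 51.6] C [599.3 121.3] R 611 [[643.5, 183.4], [654.8, 72.6], [555.8, 60.2], [544.5, 169.5]]
top 86.5 [ 56.5 214.3] [21.8 36.8] C [677.9 478.2] R 830 [[653.9, 517.2], [725.4, 483.5], [701.9, 439.2], [630.9, 473.1]]
top 116.0 [ 26.3 182.2] [20.5 35.8] C [748.9 552.1] R 930 [[724.9, 589.7], [795.7, 556.9], [773.0, 514.5], [702.6,
[... 1742 characters left out ...]
 [-8.0, -976.1], [40.0, -903.2]]
side 1622.5 [562.8  86.1] [82.9 50.7] C [ 156.7 -861.1] R 875 [[275.6, -737.4], [247.8, -1015.8], [25.5, -997.4], [79.5, -729.9]]
side 2736.0 [428.  105.5] [136.9  64.1] C [ 498.  -672.7] R 837 [[698.2, -776.7], [601.0, -1063.2], [326.2, -583.4], [426.6, -402.0]]
side 872.5 [503.3  47.4] [42.  77.8] C [  312.  -1043.2] R 1089 [[429.6, -929.0], [272.3, -1367.1], [184.8, -1166.7], [343.0, -791.0]]
side 612.0 [359.2  33.5] [46.6 50.9] C [  746.4 -1018.1] R 1262 [[855.5, -1014.4], [774.0, -1274.0], [639.6, -1021.8], [724.0, -810.0]]
side 92.5 [617.5   5.5] [11. 43.] C [  -67.7 -1460.5] R 1462 [[-1.9, -1489.6], [-147.7, -1529.6], [-131.2, -1432.4], [9.4, -1393.9]]
```

View pics/crop1.png

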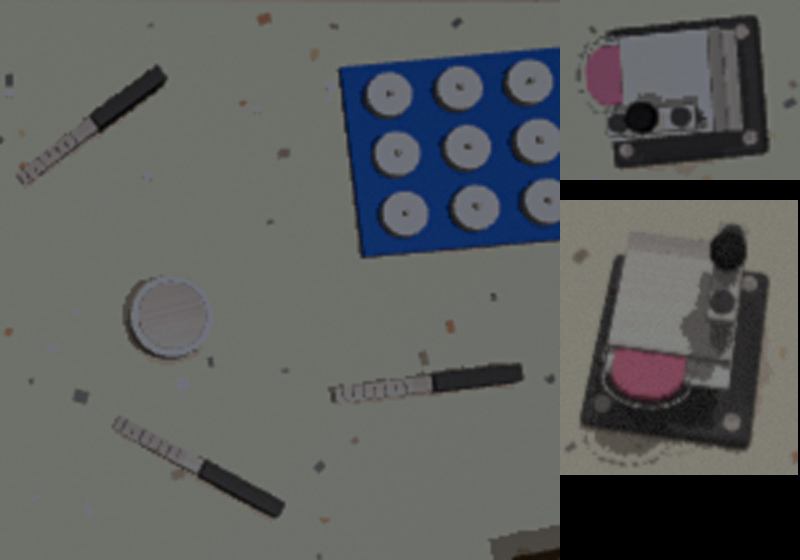

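The image shows the three lookalikes in the top view:
- **A, handle (410,283):** 610 mm from the base.
- **B, handle (498,241):** 788 mm from the base.
- **C, handle (367,137):** 879 mm from the base.

The gauge is A because it's nearest to the base. Its blade points up-left, with the tip at about (363,258). I'll roll the tool first, then travel.

```bash
python3 -m creep '{"increments":[{"jaw":4,"roll":0.145},{"jaw":4,"roll":0.145},{"jaw":4,"roll":0.145},{"jaw":4,"roll":0.145},{"jaw":4,"roll":0.145},{"jaw":4,"roll":0.145},{"jaw":4,"roll":0.145},{"jaw":4,"roll":0.145}]}' 20; python3 -m creep '{"increments":[{"jaw":4,"roll":0.145},{"jaw":4,"roll":0.145},{"jaw":4,"roll":0.145},{"jaw":4}]}'
python3 - <<'E'
from h import *
print(ray("top",(363.1,257.5),7), ray("top",(393.5,274),10))
f=cv2.imread("pics/top0.png")
# sample screws for holder check
print([np.round(ray("top",p,12)[:2],1) for p in [(176+742/3-560/3,222+31/3),(176+(750-560)/3,222+137/3),(176+(627-560)/3,222+150/3)]])
E
```

```text
[ 592.05325208 -188.65713011    7.        ] [ 557.79318043 -252.29588483   10.        ]
[array([642.5,  82.2]), array([566.8,  73.8]), array([556.5, 161.1])]invalid input
invalid input
```

```bash
python3 -m creep '{"increments":[{"jaw":4.0,"tx":0,"ty":0,"tz":0,"roll":0.145},{"jaw":4.0,"tx":0,"ty":0,"tz":0,"roll":0.145},{"jaw":4.0,"tx":0,"ty":0,"tz":0,"roll":0.145},{"jaw":4.0,"tx":0,"ty":0,"tz":0,"roll":0.145},{"jaw":4.0,"tx":0,"ty":0,"tz":0,"roll":0.145},{"jaw":4.0,"tx":0,"ty":0,"tz":0,"roll":0.145},{"jaw":4.0,"tx":0,"ty":0,"tz":0,"roll":0.145},{"jaw":4.0,"tx":0,"ty":0,"tz":0,"roll":0.145}]}' 20
```

```text
t: 0.9
tool_pos: [258.6, 513.2, 232.3]
eef_rot: [[0.062, 0.998, -0.001], [0.998, -0.062, -0.001], [-0.001, -0.0, -1.0]]
ft_force: [-1.0, 0.4, 0.1]
finger_gap: 40.0
grasp_force: 0.0
```

```bash
python3 -m creep '{"increments":[{"jaw":4.0,"tx":0,"ty":0,"tz":0,"roll":0.145},{"jaw":4.0,"tx":0,"ty":0,"tz":0,"roll":0.145},{"jaw":4.0,"tx":0,"ty":0,"tz":0,"roll":0.141},{"jaw":4.0,"tx":-3.36,"ty":3.67,"tz":0,"roll":0},{"jaw":4.0,"tx":-3.36,"ty":3.67,"tz":0,"roll":0},{"jaw":4.0,"tx":-3.36,"ty":3.67,"tz":0,"roll":0},{"jaw":4.0,"tx":-3.36,"ty":3.67,"tz":0,"roll":0},{"jaw":4.0,"tx":-3.36,"ty":3.67,"tz":0,"roll":0}]}'
python3 -m creep '{"increments":[{"jaw":4.0,"tx":-3.36,"ty":3.67,"tz":0,"roll":0},{"jaw":4.0,"tx":-3.36,"ty":3.67,"tz":0,"roll":0},{"jaw":4.0,"tx":-3.36,"ty":3.67,"tz":0,"roll":0},{"jaw":4.0,"tx":-3.36,"ty":3.67,"tz":0,"roll":0},{"jaw":4.0,"tx":-3.36,"ty":3.67,"tz":0,"roll":0},{"jaw":4.0,"tx":-3.36,"ty":3.67,"tz":0,"roll":0},{"jaw":4.0,"tx":-3.36,"ty":3.67,"tz":0,"roll":0},{"jaw":4.0,"tx":-3.36,"ty":3.67,"tz":0,"roll":0}]}'
```

```text
t: 1.7
tool_pos: [342.3, 277.2, 232.5]
eef_rot: [[0.467, 0.884, -0.0], [0.884, -0.467, -0.0], [-0.0, 0.0, -1.0]]
ft_force: [0.5, -0.7, -0.0]
finger_gap: 40.4
grasp_force: 0.0
t: 2.5
tool_pos: [476.0, -97.9, 232.5]
eef_rot: [[0.468, 0.883, -0.0], [0.883, -0.468, 0.0], [0.0, -0.0, -1.0]]
ft_force: [1.4, 0.2, -0.4]
finger_gap: 40.2
grasp_force: 0.0
```

```bash
python3 -m creep '{"increments":[{"jaw":4.0,"tx":-3.42,"ty":3.6,"tz":0,"roll":0},{"jaw":4.0,"tx":-3.42,"ty":3.6,"tz":0,"roll":0},{"jaw":4.0,"tx":-3.42,"ty":3.6,"tz":0,"roll":0},{"jaw":4.0,"tx":-3.42,"ty":3.6,"tz":0,"roll":0},{"jaw":4.0,"tx":0,"ty":0,"tz":4.5,"roll":0},{"jaw":4.0,"tx":0,"ty":0,"tz":4.5,"roll":0},{"jaw":4.0,"tx":0,"ty":0,"tz":4.5,"roll":0},{"jaw":4.0,"tx":0,"ty":0,"tz":2.5,"roll":0}]}'
python3 - <<'E'
from h import *
f=eyes.grab_frame("top");g=eyes.grab_frame("side")
a=f[235:310,340:440];b=g[150:250,340:460]
a=cv2.resize(a,None,fx=4,fy=4);b=cv2.resize(b,None,fx=3.3,fy=3.3)
im=np.zeros((340,800,3),np.uint8);im[:a.shape[0],:400]=a;im[:b.shape[0],400:400+b.shape[1]]=b[:, :400]
cv2.imwrite("pics/g1.png",im)
E
```

```text
t: 3.3
tool_pos: [536.8, -283.0, 68.4]
eef_rot: [[0.468, 0.884, -0.006], [0.884, -0.468, 0.003], [0.0, -0.007, -1.0]]
ft_force: [-0.5, 0.5, -0.0]
finger_gap: 39.9
grasp_force: 0.0
```

View pics/g1.png

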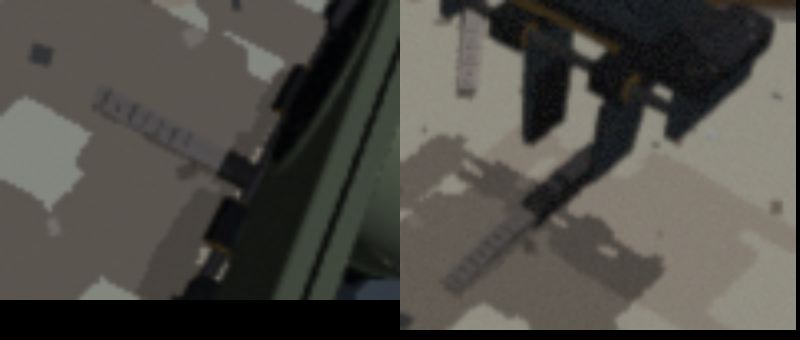

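The view shows the handle lying between the open fingers and the blade pointing to the tip as measured. I'll let it settle, then descend.

```bash
python3 -m creep '{"increments":[{"jaw":4.0,"tx":0,"ty":0,"tz":2.0,"roll":0},{"jaw":4.0,"tx":0,"ty":0,"tz":1.5,"roll":0},{"jaw":4.0,"tx":0,"ty":0,"tz":0,"roll":0},{"jaw":4.0,"tx":0,"ty":0,"tz":0,"roll":0}]}'
```

```text
t: 3.8
tool_pos: [540.1, -284.5, 39.2]
eef_rot: [[0.468, 0.884, 0.002], [0.884, -0.468, -0.001], [0.0, 0.002, -1.0]]
ft_force: [-0.3, -0.3, 0.5]
finger_gap: 40.0
grasp_force: 0.0
```

```bash
python3 -m creep '{"increments":[{"jaw":4.0,"tx":0,"ty":0,"tz":1.0,"roll":0},{"jaw":4.0,"tx":0,"ty":0,"tz":0.6,"roll":0},{"jaw":4.0,"tx":0,"ty":0,"tz":0,"roll":0},{"jaw":4.0,"tx":0,"ty":0,"tz":0,"roll":0}]}'
```

```text
t: 4.2
tool_pos: [539.2, -284.0, 21.6]
eef_rot: [[0.468, 0.884, -0.0], [0.884, -0.468, 0.0], [0.0, -0.0, -1.0]]
ft_force: [0.6, 0.1, 0.5]
finger_gap: 40.3
grasp_force: 0.0
```

```bash
python3 -m creep '{"increments":[{"jaw":1.0,"tx":0,"ty":0,"tz":0,"roll":0},{"jaw":1.0,"tx":0,"ty":0,"tz":0,"roll":0},{"jaw":1.0,"tx":0,"ty":0,"tz":0,"roll":0},{"jaw":1.0,"tx":0,"ty":0,"tz":0,"roll":0},{"jaw":1.0,"tx":0,"ty":0,"tz":0,"roll":0},{"jaw":1.0,"tx":0,"ty":0,"tz":0,"roll":0},{"jaw":1.0,"tx":0,"ty":0,"tz":0,"roll":0}]}' 45
python3 - <<'E'
from h import *
p=np.array([env.get_obs()["tool_pos"] for _ in range(3)]);print(p)
E
```

```text
t: 4.9
tool_pos: [539.4, -284.1, 21.9]
eef_rot: [[0.468, 0.884, 0.001], [0.884, -0.468, -0.0], [0.0, 0.001, -1.0]]
ft_force: [0.1, -0.1, 1.2]
finger_gap: 13.6
grasp_force: 45.0
[[ 539.42573147 -284.13060325   21.90863868]
 [ 539.42573147 -284.13060325   21.90863868]
 [ 539.42573147 -284.13060325   21.90863868]]
```

```bash
python3 -m creep '{"increments":[{"jaw":1.0,"tx":0,"ty":0,"tz":-2.0,"roll":0},{"jaw":1.0,"tx":0,"ty":0,"tz":-3.0,"roll":0},{"jaw":1.0,"tx":0,"ty":0,"tz":-3.0,"roll":0},{"jaw":1.0,"tx":2.0,"ty":-0.26,"tz":0,"roll":0},{"jaw":1.0,"tx":4.0,"ty":-0.51,"tz":0,"roll":0},{"jaw":1.0,"tx":4.0,"ty":-0.51,"tz":0,"roll":0},{"jaw":1.0,"tx":4.0,"ty":-0.51,"tz":0,"roll":0},{"jaw":1.0,"tx":4.0,"ty":-0.51,"tz":0,"roll":0}]}'
python3 -m creep '{"increments":[{"jaw":1.0,"tx":4.0,"ty":-0.51,"tz":0,"roll":0},{"jaw":1.0,"tx":2.1,"ty":-0.27,"tz":0,"roll":0},{"jaw":1.0,"tx":0,"ty":0,"tz":0,"roll":-0.12},{"jaw":1.0,"tx":0,"ty":0,"tz":0,"roll":-0.12},{"jaw":1.0,"tx":0,"ty":0,"tz":0,"roll":-0.12},{"jaw":1.0,"tx":0,"ty":0,"tz":0,"roll":-0.12},{"jaw":1.0,"tx":0,"ty":0,"tz":0,"roll":-0.12},{"jaw":1.0,"tx":0,"ty":0,"tz":0,"roll":0}]}'
python3 -m creep '{"increments":[{"jaw":1.0,"tx":0,"ty":0,"tz":0,"roll":0},{"jaw":1.0,"tx":0,"ty":0,"tz":0,"roll":0},{"jaw":1.0,"tx":0,"ty":0,"tz":0,"roll":0}]}'
```

```text
t: 5.7
tool_pos: [603.1, -112.7, 101.4]
eef_rot: [[0.468, 0.884, -0.001], [0.884, -0.468, 0.0], [-0.0, -0.001, -1.0]]
ft_force: [0.0, 0.0, -0.9]
finger_gap: 13.8
grasp_force: 45.0
t: 6.5
tool_pos: [624.3, -56.6, 101.2]
eef_rot: [[-0.113, 0.994, -0.001], [0.994, 0.113, 0.0], [0.0, -0.001, -1.0]]
ft_force: [-0.1, -0.1, -0.7]
finger_gap: 13.7
grasp_force: 45.0
t: 6.8
tool_pos: [624.7, -56.7, 101.7]
eef_rot: [[-0.112, 0.994, -0.0], [0.994, 0.112, 0.0], [0.0, -0.0, -1.0]]
ft_force: [0.0, 1.0, -1.1]
finger_gap: 13.8
grasp_force: 45.0
```

```bash
python3 -m creep '{"increments":[{"jaw":1.0,"tx":0,"ty":0,"tz":1.5,"roll":0},{"jaw":1.0,"tx":0,"ty":0,"tz":1.5,"roll":0},{"jaw":1.0,"tx":0,"ty":0,"tz":0,"roll":0},{"jaw":1.0,"tx":0,"ty":0,"tz":0,"roll":0},{"jaw":1.0,"tx":0,"ty":0,"tz":0,"roll":0}]}'
python3 - <<'E'
from h import *
f=eyes.grab_frame("top");g=eyes.grab_frame("side")
cv2.imwrite("pics/t2.png",f);cv2.imwrite("pics/s2.png",g)
a=f[215:285,180:290];b=g[270:420,240:360]
a=cv2.resize(a,None,fx=3.6,fy=3.6,interpolation=cv2.INTER_CUBIC);b=cv2.resize(b,None,fx=3.3,fy=3.3,interpolation=cv2.INTER_CUBIC)
im=np.zeros((500,800,3),np.uint8);im[:a.shape[0],:396]=a;im[:b.shape[0],400:400+b.shape[1]]=b[:, :400]
cv2.imwrite("pics/c2.png",im)
o=env.get_obs();t=o["tool_pos"]; tip=t+109.5*o["eef_rot"][:,0]; 
for z in(56,58): 
  tip[2]=z;print(z,proj("top",tip),proj("side",tip))
for P in [(607.9,92.3,55),(607.9-70*-.1132,92.3-70*-0,55)]: print(proj("top",P),proj("side",P))
E
```

```text
t: 7.3
tool_pos: [625.4, -56.7, 72.6]
eef_rot: [[-0.113, 0.994, 0.002], [0.994, 0.113, -0.0], [-0.0, 0.002, -1.0]]
ft_force: [0.0, -0.5, -0.8]
finger_gap: 13.7
grasp_force: 45.0
56 [246.50791392 243.89061095] [309.80434872 324.83025405]
58 [246.33056281 243.78376795] [309.79653826 324.14587781]
[226.90381868 246.23347844] [306.03054684 348.67738591]
[227.05467574 242.37608   ] [300.91362282 347.44439071]
```

View pics/c2.png

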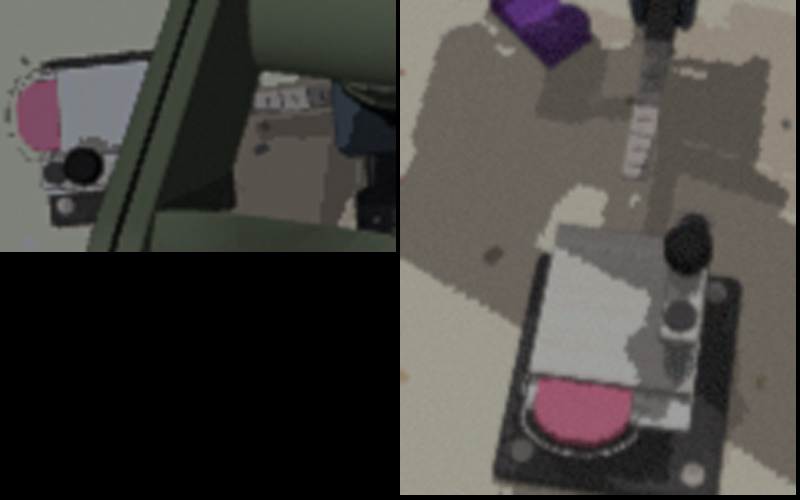

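The pictures show the blade level and centred on the mouth. Its tip in the side view is at about (311,324), against a prediction of (310,325). The retainer and jaw look undisturbed. I'll go in slowly.

```bash
python3 -m creep '{"increments":[{"jaw":1.0,"tx":1.0,"ty":0,"tz":0,"roll":0},{"jaw":1.0,"tx":1.0,"ty":0,"tz":0,"roll":0},{"jaw":1.0,"tx":1.0,"ty":0,"tz":0,"roll":0},{"jaw":1.0,"tx":0,"ty":0,"tz":0,"roll":0}]}'
python3 -m creep '{"increments":[{"jaw":1.0,"tx":0.5,"ty":0,"tz":0,"roll":0},{"jaw":1.0,"tx":0.5,"ty":0,"tz":0,"roll":0},{"jaw":1.0,"tx":0,"ty":0,"tz":0,"roll":0},{"jaw":1.0,"tx":0,"ty":0,"tz":0,"roll":0}]}'
python3 -m creep '{"increments":[{"jaw":1.0,"tx":0.25,"ty":0,"tz":0,"roll":0},{"jaw":1.0,"tx":0.25,"ty":0,"tz":0,"roll":0},{"jaw":1.0,"tx":0,"ty":0,"tz":0,"roll":0},{"jaw":1.0,"tx":0,"ty":0,"tz":0,"roll":0}]}'
```

```text
t: 7.8
tool_pos: [621.1, -25.1, 71.8]
eef_rot: [[-0.115, 0.993, -0.0], [0.993, 0.115, 0.001], [0.001, -0.0, -1.0]]
ft_force: [0.4, 0.2, -1.3]
finger_gap: 14.1
grasp_force: 45.0
t: 8.2
tool_pos: [620.3, -16.9, 71.7]
eef_rot: [[-0.113, 0.994, 0.0], [0.994, 0.113, -0.0], [-0.0, 0.0, -1.0]]
ft_force: [0.7, -0.7, -0.8]
finger_gap: 13.6
grasp_force: 45.0
t: 8.6
tool_pos: [619.7, -12.0, 71.7]
eef_rot: [[-0.113, 0.994, 0.0], [0.994, 0.113, 0.0], [0.0, 0.0, -1.0]]
ft_force: [0.3, 0.3, -0.6]
finger_gap: 13.5
grasp_force: 45.0
```

```bash
for i in 1; do :; done; python3 -m creep '{"increments":[{"jaw":1.0,"tx":0,"ty":0,"tz":0.05,"roll":0},{"jaw":1.0,"tx":0,"ty":0,"tz":0,"roll":0},{"jaw":1.0,"tx":0,"ty":0,"tz":0,"roll":0}]}'
python3 -m creep '{"increments":[{"jaw":1.0,"tx":0,"ty":0,"tz":0.03,"roll":0},{"jaw":1.0,"tx":0,"ty":0,"tz":0,"roll":0},{"jaw":1.0,"tx":0,"ty":0,"tz":0,"roll":0}]}'
python3 -m creep '{"increments":[{"jaw":1.0,"tx":0,"ty":0,"tz":0.03,"roll":0},{"jaw":1.0,"tx":0,"ty":0,"tz":0,"roll":0},{"jaw":1.0,"tx":0,"ty":0,"tz":0,"roll":0}]}'; python3 -c "
from h import *;o=env.get_obs();print(o['moment'],o['ft_force'])"
```

```text
t: 8.9
tool_pos: [619.7, -12.0, 71.2]
eef_rot: [[-0.113, 0.994, -0.0], [0.994, 0.113, 0.0], [0.0, 0.0, -1.0]]
ft_force: [-0.3, 0.3, -0.8]
finger_gap: 13.7
grasp_force: 45.0
t: 9.2
tool_pos: [619.7, -11.9, 70.9]
eef_rot: [[-0.113, 0.994, 0.0], [0.994, 0.113, 0.0], [0.0, 0.0, -1.0]]
ft_force: [-0.6, -0.4, -0.2]
finger_gap: 13.7
grasp_force: 45.0
t: 9.5
tool_pos: [619.8, -12.0, 70.8]
eef_rot: [[-0.113, 0.994, 0.0], [0.994, 0.113, 0.0], [0.0, 0.0, -1.0]]
ft_force: [0.1, 0.6, 0.5]
finger_gap: 13.7
grasp_force: 45.0
[-0.01476334  0.09064439 -0.0060843 ] [0.08527838 0.61139886 0.51319588]
```

Contact with the lower jaw comes at a net lift of 49 mm, as expected. I'll push on gently.

```bash
python3 -m creep '{"increments":[{"jaw":1.0,"tx":0.2,"ty":0,"tz":0,"roll":0},{"jaw":1.0,"tx":0.2,"ty":0,"tz":0,"roll":0},{"jaw":1.0,"tx":0,"ty":0,"tz":0,"roll":0},{"jaw":1.0,"tx":0,"ty":0,"tz":0,"roll":0}]}'
python3 -m creep '{"increments":[{"jaw":1.0,"tx":0.2,"ty":0,"tz":0,"roll":0},{"jaw":1.0,"tx":0.2,"ty":0,"tz":0,"roll":0},{"jaw":1.0,"tx":0,"ty":0,"tz":0,"roll":0},{"jaw":1.0,"tx":0,"ty":0,"tz":0,"roll":0}]}'; python3 -c "
from h import *;o=env.get_obs();print(o['moment'],o['ft_force'])"
```

```text
t: 9.9
tool_pos: [619.4, -7.6, 70.7]
eef_rot: [[-0.113, 0.994, 0.0], [0.994, 0.113, 0.001], [0.001, 0.0, -1.0]]
ft_force: [-0.5, 1.1, 0.3]
finger_gap: 14.0
grasp_force: 45.0
t: 10.3
tool_pos: [618.8, -3.8, 70.7]
eef_rot: [[-0.113, 0.994, 0.0], [0.994, 0.113, 0.0], [0.0, 0.0, -1.0]]
ft_force: [-0.5, 0.4, 1.7]
finger_gap: 13.4
grasp_force: 45.0
[ 0.12803311  0.00630565 -0.07066632] [-0.49233331  0.39587892  1.68382542]
```

```bash
python3 -m creep '{"increments":[{"jaw":1.0,"tx":0.1,"ty":0,"tz":0,"roll":0},{"jaw":1.0,"tx":0.1,"ty":0,"tz":0,"roll":0},{"jaw":1.0,"tx":0,"ty":0,"tz":0,"roll":0},{"jaw":1.0,"tx":0,"ty":0,"tz":0,"roll":0}]}'
python3 -m creep '{"increments":[{"jaw":1.0,"tx":0.1,"ty":0,"tz":0,"roll":0},{"jaw":1.0,"tx":0,"ty":0,"tz":0,"roll":0},{"jaw":1.0,"tx":0,"ty":0,"tz":0,"roll":0}]}'; python3 -c "
from h import *;o=env.get_obs();print(o['moment'],o['ft_force'])"
```

```text
t: 10.7
tool_pos: [618.7, -2.0, 70.7]
eef_rot: [[-0.113, 0.994, 0.0], [0.994, 0.113, 0.0], [0.0, 0.0, -1.0]]
ft_force: [0.2, -0.8, 0.8]
finger_gap: 13.8
grasp_force: 45.0
t: 11.0
tool_pos: [618.5, -1.0, 70.7]
eef_rot: [[-0.113, 0.994, 0.0], [0.994, 0.113, 0.0], [0.0, 0.0, -1.0]]
ft_force: [-0.3, -0.9, 1.8]
finger_gap: 13.5
grasp_force: 45.0
[-0.02035994  0.00157931  0.02629849] [-0.26231292 -0.91443678  1.82640997]
```

```bash
python3 -m creep '{"increments":[{"jaw":1.0,"tx":0.1,"ty":0,"tz":0,"roll":0},{"jaw":1.0,"tx":0,"ty":0,"tz":0,"roll":0},{"jaw":1.0,"tx":0,"ty":0,"tz":0,"roll":0}]}' | grep -E 'pos|force'
python3 -m creep '{"increments":[{"jaw":1.0,"tx":0.1,"ty":0,"tz":0,"roll":0},{"jaw":1.0,"tx":0,"ty":0,"tz":0,"roll":0},{"jaw":1.0,"tx":0,"ty":0,"tz":0,"roll":0}]}'| grep -E 'pos|force'
```

```text
tool_pos: [618.4, 0.0, 70.7]
ft_force: [0.3, -1.6, 1.7]
grasp_force: 45.0
tool_pos: [618.3, 1.0, 70.6]
ft_force: [0.2, -1.4, 2.0]
grasp_force: 45.0
```

```bash
python3 -m creep '{"increments":[{"jaw":1.0,"tx":0.08,"ty":0,"tz":0,"roll":0},{"jaw":1.0,"tx":0,"ty":0,"tz":0,"roll":0},{"jaw":1.0,"tx":0,"ty":0,"tz":0,"roll":0}]}' | grep -E 'pos|ft_force'
python3 -m creep '{"increments":[{"jaw":1.0,"tx":0.08,"ty":0,"tz":0,"roll":0},{"jaw":1.0,"tx":0,"ty":0,"tz":0,"roll":0},{"jaw":1.0,"tx":0,"ty":0,"tz":0,"roll":0}]}'| grep -E 'pos|ft_force'
```

```text
tool_pos: [618.2, 1.8, 70.7]
ft_force: [-0.5, -0.4, 2.5]
tool_pos: [618.1, 2.6, 70.7]
ft_force: [0.4, -1.7, 3.0]
```

```bash
python3 -m creep '{"increments":[{"jaw":1.0,"tx":0.08,"ty":0,"tz":0,"roll":0},{"jaw":1.0,"tx":0,"ty":0,"tz":0,"roll":0},{"jaw":1.0,"tx":0,"ty":0,"tz":0,"roll":0}]}' | grep -E 'pos|ft_force'
```

```text
tool_pos: [618.0, 3.4, 70.7]
ft_force: [0.6, -0.5, 2.2]
```

```bash
python3 -m creep '{"increments":[{"jaw":1.0,"tx":0.08,"ty":0,"tz":0,"roll":0},{"jaw":1.0,"tx":0,"ty":0,"tz":0,"roll":0},{"jaw":1.0,"tx":0,"ty":0,"tz":0,"roll":0}]}' | grep -E 'pos|ft_force'
```

```text
tool_pos: [617.9, 4.2, 70.7]
ft_force: [0.7, -0.5, 2.0]
```

```bash
python3 -m creep '{"increments":[{"jaw":1.0,"tx":0.08,"ty":0,"tz":0,"roll":0},{"jaw":1.0,"tx":0,"ty":0,"tz":0,"roll":0},{"jaw":1.0,"tx":0,"ty":0,"tz":0,"roll":0}]}' | grep -E 'pos|ft_force'
```

```text
tool_pos: [617.8, 5.0, 70.6]
ft_force: [0.3, -1.5, 2.3]
```

```bash
python3 -m creep '{"increments":[{"jaw":1.0,"tx":0.08,"ty":0,"tz":0,"roll":0},{"jaw":1.0,"tx":0,"ty":0,"tz":0,"roll":0},{"jaw":1.0,"tx":0,"ty":0,"tz":0,"roll":0}]}' | grep -E 'pos|ft_force'
```

```text
tool_pos: [617.7, 5.8, 70.7]
ft_force: [0.2, -1.6, 1.1]
```

```bash
python3 -m creep '{"increments":[{"jaw":1.0,"tx":0.06,"ty":0,"tz":0,"roll":0},{"jaw":1.0,"tx":0,"ty":0,"tz":0,"roll":0},{"jaw":1.0,"tx":0,"ty":0,"tz":0,"roll":0}]}' | grep -E 'pos|ft_force'
```

```text
tool_pos: [617.7, 6.4, 70.7]
ft_force: [-0.1, -1.8, 2.9]
```

```bash
python3 -m creep '{"increments":[{"jaw":1.0,"tx":0.06,"ty":0,"tz":0,"roll":0},{"jaw":1.0,"tx":0,"ty":0,"tz":0,"roll":0},{"jaw":1.0,"tx":0,"ty":0,"tz":0,"roll":0}]}' | grep -E 'pos|ft_force'
```

```text
tool_pos: [617.6, 7.0, 70.7]
ft_force: [0.2, -1.4, 2.4]
```

```bash
python3 -m creep '{"increments":[{"jaw":1.0,"tx":0.06,"ty":0,"tz":0,"roll":0},{"jaw":1.0,"tx":0,"ty":0,"tz":0,"roll":0},{"jaw":1.0,"tx":0,"ty":0,"tz":0,"roll":0}]}' | grep -E 'pos|ft_force'
```

```text
tool_pos: [617.5, 7.6, 70.7]
ft_force: [-0.5, -0.9, 2.2]
```

```bash
python3 -m creep '{"increments":[{"jaw":1.0,"tx":0.06,"ty":0,"tz":0,"roll":0},{"jaw":1.0,"tx":0,"ty":0,"tz":0,"roll":0},{"jaw":1.0,"tx":0,"ty":0,"tz":0,"roll":0}]}' | grep -E 'pos|ft_force'
```

```text
tool_pos: [617.4, 8.1, 70.6]
ft_force: [0.2, -1.8, 3.0]
```

```bash
python3 -m creep '{"increments":[{"jaw":1.0,"tx":0.06,"ty":0,"tz":0,"roll":0},{"jaw":1.0,"tx":0,"ty":0,"tz":0,"roll":0},{"jaw":1.0,"tx":0,"ty":0,"tz":0,"roll":0}]}' | grep -E 'pos|ft_force'
python3 - <<'E'
from h import *
g=eyes.grab_frame("side");s=cv2.imread("pics/side0.png")
b=np.hstack([s[325:425,260:350],g[325:425,260:350]]);b=cv2.resize(b,None,fx=4.4,fy=5,interpolation=cv2.INTER_CUBIC)
cv2.imwrite("pics/c3.png",b)
E
```

```text
tool_pos: [617.4, 8.7, 70.7]
ft_force: [-0.6, -1.2, 2.0]
```

View pics/c3.png

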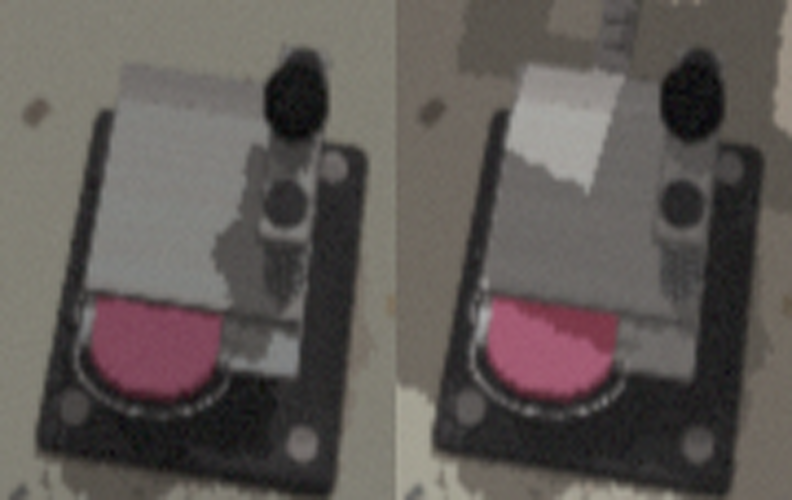

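The before and after crops of the jaw and retainer match, with the retainer's pink edge in the same place. The blade runs under the upper lip at about x≈615 in the right half of the crop. It isn't wedged yet, so I'll continue.

```bash
python3 -m creep '{"increments":[{"jaw":1.0,"tx":0.06,"ty":0,"tz":0,"roll":0},{"jaw":1.0,"tx":0,"ty":0,"tz":0,"roll":0},{"jaw":1.0,"tx":0,"ty":0,"tz":0,"roll":0}]}' | grep -E 'pos|ft_force'
```

```text
tool_pos: [617.3, 9.3, 70.7]
ft_force: [0.2, -1.8, 3.2]
```

```bash
python3 -m creep '{"increments":[{"jaw":1.0,"tx":0.06,"ty":0,"tz":0,"roll":0},{"jaw":1.0,"tx":0,"ty":0,"tz":0,"roll":0},{"jaw":1.0,"tx":0,"ty":0,"tz":0,"roll":0}]}' | grep -E 'pos|ft_force'
```

```text
tool_pos: [617.3, 9.8, 70.7]
ft_force: [-0.4, -3.2, 3.2]
```

```bash
python3 -m creep '{"increments":[{"jaw":1.0,"tx":0.06,"ty":0,"tz":0,"roll":0},{"jaw":1.0,"tx":0,"ty":0,"tz":0,"roll":0},{"jaw":1.0,"tx":0,"ty":0,"tz":0,"roll":0}]}' | grep -E 'pos|ft_force'
```

```text
tool_pos: [617.3, 10.3, 70.7]
ft_force: [-0.5, -4.0, 1.1]
```

```bash
python3 -m creep '{"increments":[{"jaw":1.0,"tx":0.03,"ty":0,"tz":0,"roll":0},{"jaw":1.0,"tx":0,"ty":0,"tz":0,"roll":0},{"jaw":1.0,"tx":0,"ty":0,"tz":0,"roll":0}]}' | grep -E 'pos|ft_force'
```

```text
tool_pos: [617.2, 10.6, 70.7]
ft_force: [0.5, -4.2, 3.4]
```

```bash
python3 -m creep '{"increments":[{"jaw":1.0,"tx":0.03,"ty":0,"tz":0,"roll":0},{"jaw":1.0,"tx":0,"ty":0,"tz":0,"roll":0},{"jaw":1.0,"tx":0,"ty":0,"tz":0,"roll":0}]}' | grep -E 'pos|ft_force'
```

```text
tool_pos: [617.2, 10.9, 70.7]
ft_force: [1.2, -4.9, 4.0]
```

```bash
python3 -m creep '{"increments":[{"jaw":1.0,"tx":0.03,"ty":0,"tz":0,"roll":0},{"jaw":1.0,"tx":0,"ty":0,"tz":0,"roll":0},{"jaw":1.0,"tx":0,"ty":0,"tz":0,"roll":0}]}' | grep -E 'pos|ft_force'
```

```text
tool_pos: [617.1, 11.1, 70.7]
ft_force: [0.3, -4.6, 3.0]
```

```bash
python3 -m creep '{"increments":[{"jaw":1.0,"tx":0.03,"ty":0,"tz":0,"roll":0},{"jaw":1.0,"tx":0,"ty":0,"tz":0,"roll":0},{"jaw":1.0,"tx":0,"ty":0,"tz":0,"roll":0}]}' | grep -E 'pos|ft_force'
```

```text
tool_pos: [617.1, 11.3, 70.7]
ft_force: [-0.5, -5.2, 2.7]
```

```bash
python3 -m creep '{"increments":[{"jaw":1.0,"tx":0.03,"ty":0,"tz":0,"roll":0},{"jaw":1.0,"tx":0,"ty":0,"tz":0,"roll":0},{"jaw":1.0,"tx":0,"ty":0,"tz":0,"roll":0}]}' | grep -E 'pos|ft_force'
```

```text
tool_pos: [617.1, 11.4, 70.7]
ft_force: [0.5, -6.1, 4.1]
```

```bash
python3 -m creep '{"increments":[{"jaw":1.0,"tx":0.03,"ty":0,"tz":0,"roll":0},{"jaw":1.0,"tx":0,"ty":0,"tz":0,"roll":0},{"jaw":1.0,"tx":0,"ty":0,"tz":0,"roll":0}]}' | grep -E 'pos|ft_force'
```

```text
tool_pos: [617.2, 11.6, 70.7]
ft_force: [1.0, -6.9, 3.2]
```

```bash
python3 -m creep '{"increments":[{"jaw":1.0,"tx":0.03,"ty":0,"tz":0,"roll":0},{"jaw":1.0,"tx":0,"ty":0,"tz":0,"roll":0},{"jaw":1.0,"tx":0,"ty":0,"tz":0,"roll":0}]}' | grep -E 'pos|ft_force'
python3 -m creep '{"increments":[{"jaw":1.0,"tx":0,"ty":0,"tz":0,"roll":0},{"jaw":1.0,"tx":0,"ty":0,"tz":0,"roll":0},{"jaw":1.0,"tx":0,"ty":0,"tz":0,"roll":0},{"jaw":1.0,"tx":0,"ty":0,"tz":0,"roll":0},{"jaw":1.0,"tx":0,"ty":0,"tz":0,"roll":0}]}'
python3 - <<'E'
from h import *
g=eyes.grab_frame("side");s=cv2.imread("pics/side0.png")
b=np.hstack([s[325:425,260:350],g[325:425,260:350]]);b=cv2.resize(b,None,fx=4.4,fy=5,interpolation=cv2.INTER_CUBIC)
cv2.imwrite("pics/c4.png",b)
E
```

```text
tool_pos: [617.2, 11.7, 70.8]
ft_force: [0.7, -6.5, 2.8]
t: 18.45
tool_pos: [617.1, 11.7, 70.7]
eef_rot: [[-0.113, 0.994, 0.0], [0.994, 0.113, -0.001], [-0.001, 0.0, -1.0]]
ft_force: [-0.4, -6.5, 2.4]
finger_gap: 14.1
grasp_force: 45.0
```

View pics/c4.png

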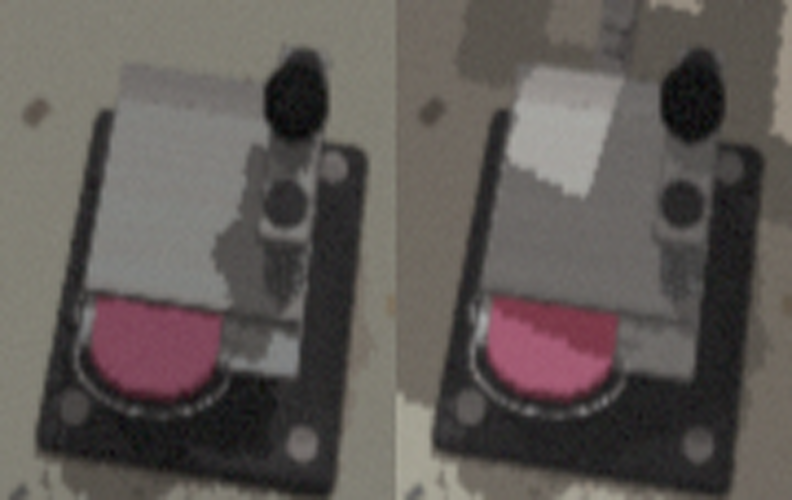

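The final view shows the jaw and the pink edge in the same place as at the start. The gauge is held at a steady push of about 6.5 N, which is in the snug range, so I'm handing in.

```bash
python3 -c "
from plant import hand_in
print(hand_in())"
```

```text
the job is handed in; nothing more can be done
None
```

I handed the job in with the gauge still gripped by its handle: the blade is on the lower jaw, its tip about 28 mm past the mouth by my estimate (±3 mm), dragging at a steady 6.5 N, and the side view shows the upper jaw and retainer where they started.

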